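# Dust an optical filter with the fixed air can

## Robot

A 7-joint arm with a two-finger parallel gripper is mounted at the origin on the work surface. World frame = base frame: x ahead of the robot, y to its left, z up, the work surface at z = 0. Lengths are in m, angles in rad, forces in N, time in s.
With the tool pointing down it reaches from about 0.4 to 0.85 m from the base axis. Payload 10.4 kg.
Tool frame: the origin (TCP) lies between the finger pads; the fingertips stand ahead of it and the grasp point (between the pads) lies 5 mm behind it (manip.tip_extent is the z of the fingertips in the tool frame, in m); z points along the fingers, y is the line along which they close (so a half turn about z gives the same grasp; the last joint's range is limited). The gripper opens to 85 mm and grips with 20 to 120 N. Pads are 22 mm wide; open, the fingers measure 114 mm over their backs; the gripper's body (76 mm by 85 mm) begins 54 mm behind the grasp point. The pads swing forward as they close: fully open they stand 13 mm farther back than shut.
Start: joints at [1.154, 0.332, -0.065, 1.46, 0.022, 1.35, -0.088], TCP at [0.24, -0.577, 0.245] pointing down, gripper open.
Joint ranges: [-2.6, 2.6], [-0.5, 2.12], [-1.47, 1.34], [0.16, 2.42], [-1.27, 4.41], [0.06, 2.06], [-2.6, 2.6]. Speed limits (rad/s): [2.22, 2.22, 2.79, 2.79, 3.14, 3.14, 3.14].

## Interface

Orientations are given as a unit quaternion [x, y, z, w].
In Python, from workcell import status, viewer, manip gives the robot as it stands.
- The arm moves only by the tool play_rows, never from a script. Its argument "plan" is one flat list of numbers, 7 for each row, row after row: the turn, a rotation vector about the tool's x, y, z in degrees, then the shift along the tool's x, y, z in m, then the opening, from 0 (shut) to 1 (fully open). In form: [ax, ay, az, dx, dy, dz, grip, ax, ay, az, dx, dy, dz, grip, ...]. A call has 1 to 20 rows; each row is the pose to reach, as a shift and turn from the pose commanded when the call began, along the tool's axes at that moment; what a row does not reach only later rows make up. A row lasts 1/8 s, in which the tool goes at most 62.5 mm and 10.7 degrees, less where a joint would pass 70% of its speed; a pose out of reach is approached as far as the arm can. A call with a gripper value outside its range is refused whole. The fingers move at their own pace and stop on an object; "squeeze" is the grip in N (left out, the last holds). Time passes only in rows, so rows that repeat a pose let the fingers close. It gives the time, the measured TCP pose, the force, the opening and the grip force at its end, in the units of the state.
- status.get_obs(): the state, without advancing time (a new reading comes with each control period).
- viewer.camera(name): name is "side" or "top" or "wrist"; returns the picture (384x512x3 uint8, red, green, blue); there is no depth.
- viewer.camera_model(name): a dict with "fx", "fy", "cx", "cy" (pixels), "R" (3x3) and "t" (3): a world point X has camera coordinates R X + t. Camera axes: x right, y down, z forward; pixel columns grow to the right and rows downward; lengths in m; the calibration is good to about 2 mm. The wrist camera is an equidistant fisheye: a pixel r from the principal point sees the ray r / f radians off the axis. A picture is of the moment at which its call begins: read the wrist's pose just before it. camera_model takes no time and is no camera call; for the wrist camera it gives the pose at the moment of the call.
- manip.hand_in(): hands the job in; it is judged then, once.
The state is a dict: "clock": time; "joint_pos": joint angles; "joint_velocities": joint speeds; "tau": joint torques, N m; "position": TCP position; "ee_rot": TCP orientation; "ft_force": force on the tool from outside, world axes, zero at the start; "torque": the same for the moment, N m; "grip_width": opening from 0.0 (shut) to 1.0 (fully open); "grasp_force": force on a finger pad.
Only numpy, scipy, OpenCV 4.12 (cv2) and the standard library are available. Lean on these libraries where they do the work, as an engineer would, in place of code of your own. Each camera call takes 0.05 s, during which the arm holds its last target. There are 200 camera calls.

## Task

Take the round-window filter cassette (the one with the straight bar grip; the other two have round knobs) out of its bay and stand it in the middle of the raised platform with its window square to the air can's nozzle. When you have let go of it, press the can's nozzle cap all the way down and let it spring back up, then put the cassette back upright in the bay it came from. Keep the cassette upright, do not set off the air without it on the platform, and leave everything else where it is.

Things in the scene. Friction and masses are not known exactly. Their poses are not given: they have to be found in the camera images.
- filter: The filter cassette to dust: upright aluminium block 26 (x) x 56 (y) x 60 (z) mm, about 140 g, with a round 35 mm window whose axis is its x axis, centred 34 mm above the foot. On top a black straight bar grip 24 (x) x 12 (y) x 28 (z) mm, from z = 60 to 88 mm. Origin: centre of the underside; z up.
- filter_square: Cassette of the same block size, with a square window and a round black disc knob (32 mm diameter, 12 mm thick, top 82 mm above the foot). To be left alone. Origin: centre of the underside; z up.
- filter_slits: As filter_square, but with two slit windows. To be left alone.
- tray: Fixed grey plastic tray 174 (x) x 88 (y) mm holding the three cassettes in file along its x axis. Three bays 50 (x) x 76 (y) mm inside, centred at x = -56, 0 and 56 mm; floor 5 mm, walls 6 mm thick and 19 mm high above the bench. Origin: centre of the underside.
- station: Fixed dusting station, steel base 220 (x) x 110 (y) x 12 mm. At x = -50 mm stands a small white air-duster can (53 mm diameter in a grey holder cup of 68 mm diameter and 67 mm height, shoulder at 130 mm) with the nozzle cap on top, blowing along +x at 159 mm height. At x = 60 mm a post carries the platform. Origin: centre of the underside.
- platform (a point): Centre of the upper face of the raised white platform, 90 (x) x 80 (y) mm and 12 mm thick, upper face 125 mm above the bench. Axes as the station's: -x points to the nozzle.
- cap_top (a point): Centre of the flat top of the white nozzle cap, 28 mm diameter, 24 mm high; 170 mm above the bench when up. It moves with the cap. The stub of the nozzle points to the platform.
- nozzle_cap (a joint): Travel of the sprung cap: 0 m up, 0.006 m fully down (about 8 N; it begins to move at about 3 N).
- reagent: Small white bottle, 38 mm diameter, 85 mm high, standing on the bench; bystander. Origin: centre of the underside.
- beaker: Small glass cup, 54 mm diameter, 62 mm high; bystander. Origin: centre of the underside.
- marker: Marker pen about 126 mm long and 16 mm thick, lying along its x axis; bystander. Origin: on the bench below it.
Not all that is in view belongs to the job. Leave any yellow look-alike of the filter alone.

How it is judged:
By the outcome, as a careful person would: the job done as asked, in the order asked, and still so for the second after the job is handed in, with the robot touching nothing.
It also fails if it takes over 61 s, if anything falls off the work surface, if the arm or the gripper's body presses on something with over 40 N, if the wrist force passes 120 N, or if a joint passes its speed limit or range.

## Working session

There is one attempt and no reset: what is moved stays moved. The work goes in short steps, Python scripts to look and compute and a tool call to move; the robot and the scene stay as the last step left them, time stands still between calls to the robot, and variables do not carry over. Pictures are saved under pics/ and viewed, at most 10 in all, crops included, and the job is handed in when it is done.

Besides the shell and the picture viewer there is one more tool, called by a JSON object that holds its "fn" and its "kwargs". play_rows: Moves the arm, as the interface text tells. Its arguments: {"type":"object","properties":{"plan":{"type":"array","items":{"type":"number"}},"squeeze":{"type":"number"}},"required":["plan"]}

```bash
ls; mkdir -p pics
python3 - <<'E'
from workcell import status, viewer, manip
import cv2
o=status.get_obs(); print(o); print(manip.tip_extent)
for n in ("side","top","wrist"):
    m=viewer.camera_model(n); print(n,m)
    cv2.imwrite(f"pics/{n}0.png",viewer.camera(n)[:,:,::-1])
E
```

```text
pics
{'clock': 0.0, 'joint_pos': array([ 1.15439638,  0.33286528, -0.06469787,  1.46097586,  0.02160002,
        1.3499091 , -0.08847592]), 'joint_velocities': array([ 0.00036758, -0.00012765,  0.00166383, -0.00274704,  0.00086246,
        0.00110848,  0.0013383 ]), 'tau': array([-5.73907491e-04, -6.25434494e+01,  4.89726558e-02, -3.91618502e+01,
        1.61136850e-02,  9.89917084e-03,  3.05651406e-05]), 'position': array([ 0.23966269, -0.5768184 ,  0.24450354]), 'ee_rot': array([ 9.80673203e-01,  1.95651563e-01, -1.77433268e-04, -7.09172950e-04]), 'ft_force': array([-0.37600775, -0.00474533, -0.3332915 ]), 'torque': array([-0.01271262,  0.03437758,  0.01765601]), 'grasp_force': 0.0, 'grip_width': 1.003090440371759}
0.014
side {'fx': 419.537608655705, 'fy': 419.537608655705, 'cx': 260.5835785047812, 'cy': 190.22596457072962, 'R': array([[ 0.79063038, -0.61228005,  0.00409158],
       [-0.42684697, -0.55594903, -0.71324774],
       [ 0.43898207,  0.56216886, -0.70090008]]), 't': array([-0.4886856 ,  0.3118298 ,  0.66031083])}
top {'fx': 425.104880047907, 'fy': 425.104880047907, 'cx': 250.20539614514428, 'cy': 192.3330595732924, 'R': array([[ 0.00650318, -0.9998506 ,  0.01601512],
       [-0.99287577, -0.00836166, -0.11886039],
       [ 0.11897654, -0.01512806, -0.99278181]]), 't': array([-0.06202241,  0.56564108,  0.93937631])}
wrist {'fx': 297.3186396354542, 'fy': 297.3186396354542, 'cx': 266.59439194649724, 'cy': 196.23690773513223, 'R': array([[ 3.84228060e-01, -9.23237922e-01, -7.32502591e-04],
       [-8.86325380e-01, -3.69087874e-01,  2.79645243e-01],
       [-2.58449451e-01, -1.06798314e-01, -9.60103120e-01]]), 't': array([-0.6242664 , -0.03714669,  0.37873289])}
```

Run:
```python
import cv2
for n in ("side","top"):
    i=cv2.imread(f"pics/{n}0.png"); cv2.imwrite(f"pics/{n}0b.png",cv2.resize(i,(800,600),interpolation=cv2.INTER_CUBIC))
```

```text
(no output)
```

View pics/top0b.png

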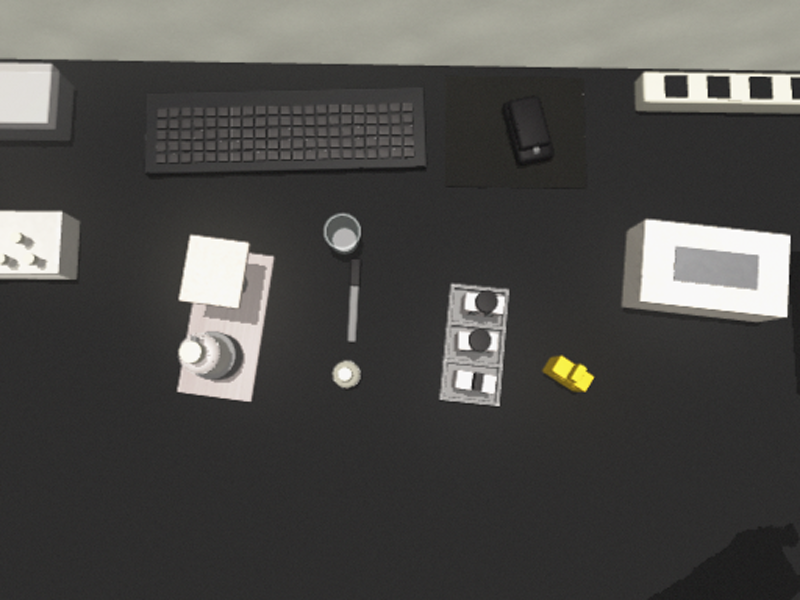

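View pics/side0b.png

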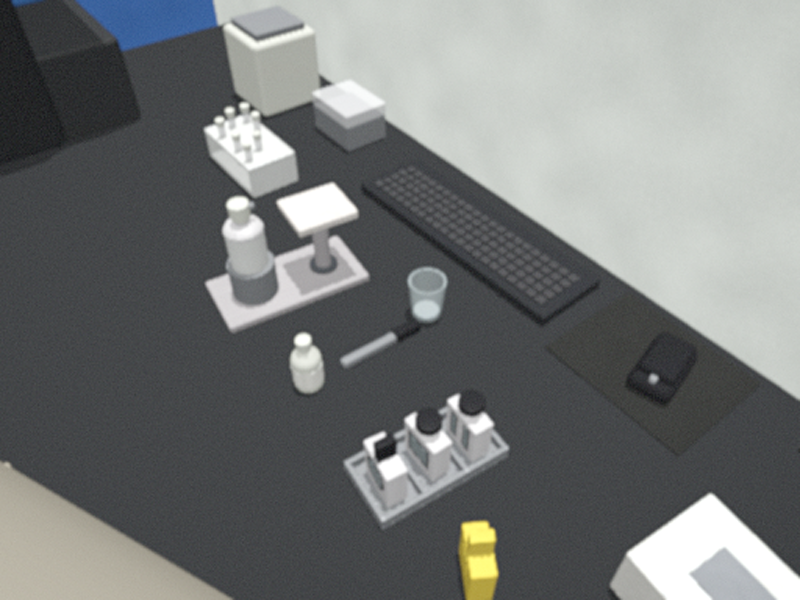

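The top view shows four candidates (800x600 pixels):
- Bar-grip cassette in the nearest bay, (475,381).
- Disc knob in the middle bay, (480,341).
- Disc knob in the far bay, (487,302).
- Yellow look-alike, (569,373).

I choose the bar grip at (475,381). In the side view it is at (385,447), and its round window still has to be checked. Next I'll take close crops.

Run:
```python
import cv2,numpy as np
i=cv2.imread("pics/top0.png"); s=cv2.imread("pics/side0.png")
def c(i,x,y,w,h,f):
    o=cv2.resize(i[y:y+h,x:x+w],None,fx=f,fy=f,interpolation=cv2.INTER_CUBIC)
    return o
def mk(o,x,y,f):
    for k in range(0,o.shape[1],10*f): cv2.putText(o,str(x+k//f),(k,8),0,.3,(0,255,255)); cv2.line(o,(k,10),(k,16),(0,255,255))
    for k in range(0,o.shape[0],10*f): cv2.putText(o,str(y+k//f),(0,k+4),0,.3,(0,255,255)); cv2.line(o,(22,k),(28,k),(0,255,255))
    return o
a=mk(c(i,270,170,80,100,5),270,170,5); b=mk(c(i,105,145,80,100+20,5)[:500],105,145,5)
b=mk(c(i,105,160,80,100,5),105,160,5)
cv2.imwrite("pics/topc.png",np.hstack([b,a]))
a=mk(c(s,215,245,114,90,7),215,245,7); cv2.imwrite("pics/sidec.png",a[:600,:800])
```

```text
(no output)
```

View pics/topc.png

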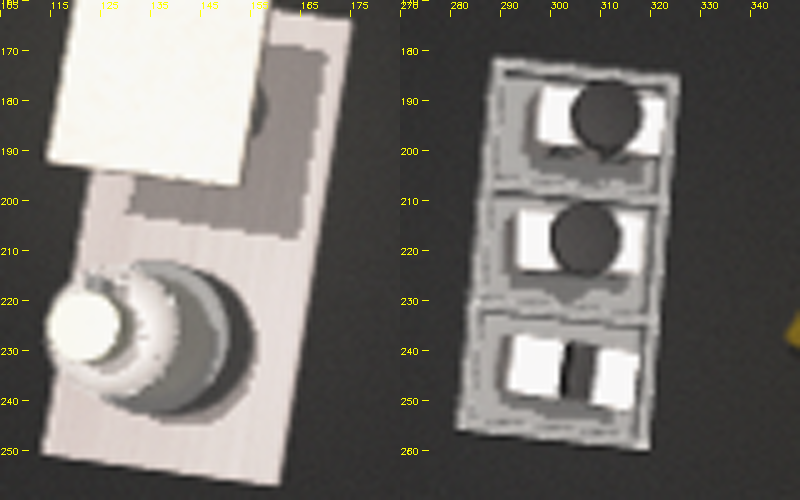

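View pics/sidec.png

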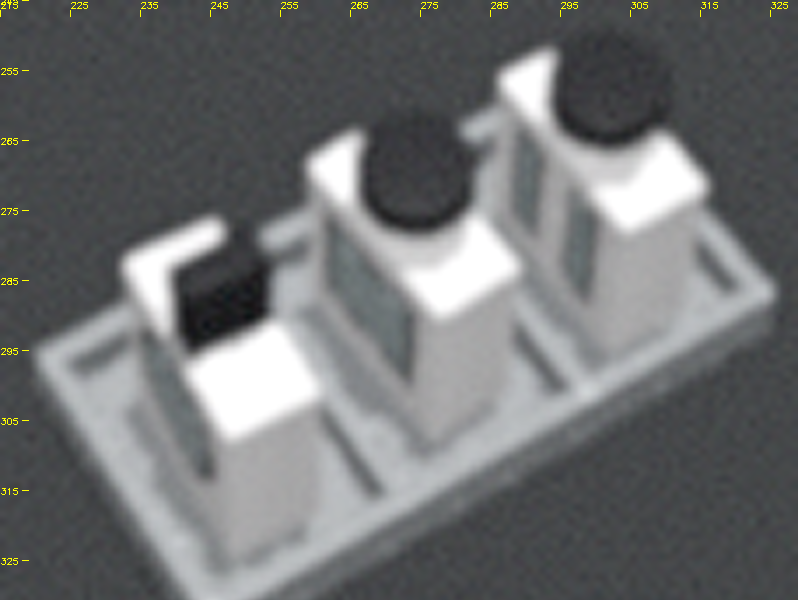

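The side crop shows the black bar grip (side-image pixel about 246,285) on the near cassette, with its window facing away to the left. The other two have discs. The top crop gives the tray, platform, base and cap points, which I'll fit to the known sizes.

```bash
cat > h.py <<'E'
from workcell import status, viewer, manip
import numpy as np
from scipy.optimize import least_squares
from scipy.spatial.transform import Rotation as R
T=viewer.camera_model("top"); S=viewer.camera_model("side")
def proj(m,X):
    c=np.asarray(X)@m['R'].T+m['t']; return c[:,:2]/c[:,2:]*[m['fx'],m['fy']]+[m['cx'],m['cy']]
def back(m,p,z):
    d=m['R'].T@np.array([(p[0]-m['cx'])/m['fx'],(p[1]-m['cy'])/m['fy'],1]); o=-m['R'].T@m['t']
    return o+d*(z-o[2])/d[2]
def place(q,L):
    L=np.asarray(L,float); c,s=np.cos(q[2]),np.sin(q[2])
    return np.c_[q[0]+c*L[:,0]-s*L[:,1],q[1]+s*L[:,0]+c*L[:,1],L[:,2]]
def fit(obs,q0):  # obs: (cam, local xyz, px)
    f=lambda q:np.concatenate([proj(m,place(q,[l]))[0]-p for m,l,p in obs])
    r=least_squares(f,q0,loss='soft_l1'); return r.x,r.fun.reshape(-1,2).round(1).tolist()
E
python3 - <<'E'
from h import *
sc=lambda u,v:np.array([215+(u+.5)/7-.5,245+(v+.5)/7-.5])
tr=lambda u,v:np.array([270+(u-400+.5)/5-.5,170+(v+.5)/5-.5])
st=lambda u,v:np.array([105+(u+.5)/5-.5,160+(v+.5)/5-.5])
b=lambda u,v:np.array([(u+.5)/1.5625-.5,(v+.5)/1.5625-.5])
# local x points up in image(+X world), y left
z=.019
print("tray top",fit([(T,(.087,.044,z),tr(493,58)),(T,(.087,-.044,z),tr(680,74)),(T,(-.087,-.044,z),tr(650,450)),(T,(-.087,.044,z),tr(457,431))],[.5,0,0]))
print("tray side",fit([(S,(-.087,.044,z),sc(38,358)),(S,(.087,-.044,z),sc(776,290)),(S,(-.087,-.044,z),sc(192,588))],[.5,0,0]))
z=.065
print("filt top",fit([(T,(.013,.028,z),tr(513,331)),(T,(.013,-.028,z),tr(640,350)),(T,(-.013,-.028,z),tr(631,409)),(T,(-.013,.028,z),tr(506,390))],[.5,0,0]))
print("filt side",fit([(S,(-.013,.028,z),sc(122,263)),(S,(-.013,-.028,z),sc(236,440)),(S,(.013,-.028,z),sc(322,388)),(S,(.013,.028,z),sc(222,216))],[.5,0,0]))
z=.012
base=[(T,(-.11,.055,z),st(42,454)),(T,(-.11,-.055,z),st(279,487)),(T,(.11,-.055,z),st(351,17))]
z=.125
pl=[(T,(.06-.045,.04,z),st(47,160)),(T,(.015,-.04,z),st(240,186)),(T,(.105,-.04,z),b(249,242)),(T,(.105,.04,z),b(190,235))]
print("stn",fit(base,[.5,.3,0]),fit(pl,[.5,.3,0]))
q,e=fit(base+pl,[.5,.3,0]);print(q,e)
base=[(S,(-.11,.055,.012),b(207,287)),(S,(-.11,-.055,.012),b(234,322)),(S,(.11,-.055,.012),b(368,276))]
pl2=[(S,(.015,.04,z),b(278,208)),(S,(.015,-.04,z),b(303,232)),(S,(.105,-.04,z),b(357,212)),(S,(.105,.04,z),b(332,186))]
print("stn side",fit(base+pl2,[.5,.3,0]))
print("cap",back(T,st(83,326),.17),place(q,[(-.05,0,.17)]),"plat",place(q,[(.06,0,.125)]))
print("cap side",back(S,b(239,205),.17))
E
```

```text
tray top (array([ 0.50484113, -0.18206107, -0.09404446]), [[-0.1, -0.3], [-0.1, 0.3], [-0.1, 0.0], [0.3, -0.0]])
tray side (array([ 0.50834314, -0.17813752, -0.13325664]), [[-0.5, -4.7], [0.0, -0.0], [0.4, 1.7]])
filt top (array([ 0.45033071, -0.1761238 , -0.14246009]), [[0.1, -0.0], [-0.1, -0.0], [0.2, 0.0], [-0.2, -0.0]])
filt side (array([ 0.45095541, -0.17671714, -0.13890507]), [[0.3, -0.2], [-0.5, -0.2], [0.9, 0.3], [-0.7, 0.2]])
stn (array([ 0.53412506,  0.18787742, -0.12280225]), [[-0.1, 0.1], [0.1, -0.2], [0.1, 0.1]]) (array([ 0.53374279,  0.18676374, -0.12273581]), [[0.1, 0.4], [-0.1, 0.2], [0.1, -0.1], [-0.1, -0.6]])
[ 0.53393709  0.18724074 -0.12565445] [[0.0, 0.1], [0.2, -0.1], [0.4, 0.3], [-0.1, 0.3], [-0.3, 0.2], [-0.0, -0.1], [-0.2, -0.7]]
stn side (array([ 0.53261028,  0.181142  , -0.09257987]), [[-0.7, -0.3], [-0.2, 6.8], [1.6, -0.2], [-0.7, -3.0], [-1.0, 0.8], [1.5, -0.1], [0.5, -1.2]])
cap [0.48423016 0.19432235 0.17      ] [[0.4843313  0.19350694 0.17      ]] plat [[0.59346404 0.17972129 0.125     ]]
cap side [0.48427418 0.18932852 0.17      ]
```

```bash
cat >> h.py <<'E'
def plan(*wps):  # wps: (x,y,z,yaw of tool x); prints shift/turn from the pose now
    o=status.get_obs(); R0=R.from_quat(o['ee_rot']); p=o['position']
    print("t",round(o['clock'],2),"p",p.round(4),"rpy",R0.as_matrix()[:,0].round(3),R0.as_matrix()[:,2].round(4),"F",o['ft_force'].round(1),"g",round(o['grip_width'],3),round(o['grasp_force'],1),"q",o['joint_pos'].round(2))
    for x,y,z,w in wps:
        Rt=R.from_euler('z',w)*R.from_euler('x',np.pi)
        print((R0.inv()*Rt).as_rotvec(degrees=True).round(2),R0.inv().apply([x,y,z]-p).round(4))
E
python3 - <<'E'
from h import *
plan((.4507,-.1764,.22,-.141),(.4507,-.1764,.13,-.141),(.4507,-.1764,.082,-.141))
E
```

```text
t 0.15 p [ 0.2397 -0.5769  0.2447] rpy [ 0.923  0.384 -0.   ] [-5.e-04  9.e-04 -1.e+00] F [ 0.7 -0.5  1.2] g 0.998 0.0 q [ 1.15  0.33 -0.06  1.46  0.02  1.35 -0.09]
[-6.000e-02  2.000e-02  3.064e+01] [ 0.3486 -0.2889  0.025 ]
[-6.000e-02  2.000e-02  3.064e+01] [ 0.3486 -0.2888  0.115 ]
[-6.000e-02  2.000e-02  3.064e+01] [ 0.3486 -0.2887  0.163 ]
```

{"fn": "play_rows", "kwargs": {"plan": [0,0,30.6,0.349,-0.289,0.025,0.6,0,0,30.6,0.349,-0.289,0.025,0.6,0,0,30.6,0.349,-0.289,0.025,0.6,0,0,30.6,0.349,-0.289,0.025,0.6,0,0,30.6,0.349,-0.289,0.025,0.6,0,0,30.6,0.349,-0.289,0.025,0.6,0,0,30.6,0.349,-0.289,0.025,0.6,0,0,30.6,0.349,-0.289,0.025,0.6,0,0,30.6,0.349,-0.289,0.025,0.6,0,0,30.6,0.349,-0.289,0.025,0.6,0,0,30.6,0.349,-0.289,0.025,0.6,0,0,30.6,0.349,-0.289,0.025,0.6,0,0,30.6,0.349,-0.289,0.025,0.6,0,0,30.6,0.349,-0.289,0.025,0.6], "squeeze": 35}}

```text
clock: 1.9
position: [0.4512, -0.1765, 0.2203]
ee_rot: [0.998, -0.07, 0.0, 0.0]
ft_force: [0.2, 0.1, -0.6]
grip_width: 0.605
grasp_force: 0.0
```

Run:
```python
from h import *
import cv2
m=viewer.camera_model("wrist"); i=viewer.camera("wrist")[:,:,::-1]
np.savez("w1.npz",**m)
def px(X):
    c=m['R']@np.array(X)+m['t']; th=np.arctan2(np.hypot(c[0],c[1]),c[2]); r=th*m['fx']/np.hypot(c[0],c[1])
    return np.array([m['cx']+c[0]*r,m['cy']+c[1]*r])
q=(.4507,-.1764,-.141)
P=[px(x) for x in place(q,[(sx*.012,sy*.006,.093) for sx,sy in((1,1),(1,-1),(-1,-1),(-1,1))])+place(q,[(sx*.013,sy*.028,.065) for sx,sy in((1,1),(1,-1),(-1,-1),(-1,1))])] if 0 else [px(x) for x in np.r_[place(q,[(sx*.012,sy*.006,.093) for sx,sy in((1,1),(1,-1),(-1,-1),(-1,1))]),place(q,[(sx*.013,sy*.028,.065) for sx,sy in((1,1),(1,-1),(-1,-1),(-1,1))])]]
print(np.round(P,1))
f=4; c=np.mean(P,0).astype(int); x0,y0=c[0]-100,c[1]-75
o=cv2.resize(i,None,fx=f,fy=f,interpolation=cv2.INTER_CUBIC)
for a in (P[:4],P[4:]): cv2.polylines(o,[((np.array(a)+.5)*f).astype(int)],True,(0,0,255),1)
x0=max(x0,0);y0=max(y0,0)
cv2.imwrite("pics/wr1.png",o[y0*f:y0*f+600,x0*f:x0*f+800])
```

```text
[[259.7 179.3]
 [273.3 179.3]
 [273.1 205.2]
 [259.8 205.2]
 [237.8 171.9]
 [295.1 172. ]
 [294.4 197.5]
 [238.4 197.5]]
```

View pics/wr1.png

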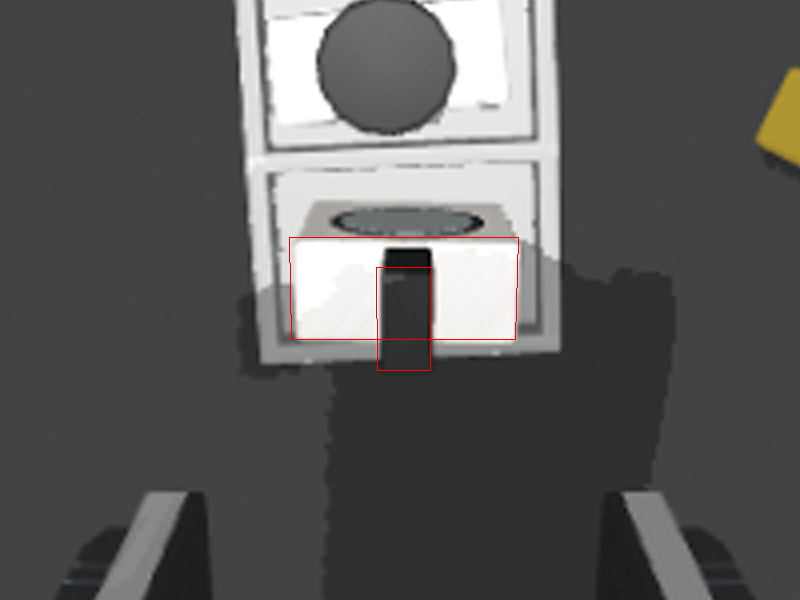

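The wrist crop shows the round window at about (407,222) and the bar at about (407,310). The predicted outlines lie within about 1 px, roughly 1 mm. The choice is confirmed, so I'll descend and grip.

Run:
```python
from h import *
plan((.4507,-.1766,.13,-.141),(.4507,-.1766,.082,-.141))
```

```text
t 1.95 p [ 0.4512 -0.1764  0.2203] rpy [ 0.99 -0.14  0.  ] [ 1.e-04 -1.e-04 -1.e+00] F [-1.   0.  -0.3] g 0.601 0.0 q [ 0.64  0.06 -0.37  1.84  0.02  1.25 -1.45]
[ 0.   -0.    0.04] [-0.0005  0.0002  0.0903]
[ 0.   -0.    0.04] [-0.0005  0.0002  0.1383]
```

{"fn": "play_rows", "kwargs": {"plan": [0,0,0,0,0,0.05,0.6,0,0,0,0,0,0.09,0.6,0,0,0,0,0,0.115,0.6,0,0,0,0,0,0.13,0.6,0,0,0,0,0,0.138,0.6,0,0,0,0,0,0.138,0.6,0,0,0,0,0,0.138,0.4,0,0,0,0,0,0.138,0.3,0,0,0,0,0,0.138,0.2,0,0,0,0,0,0.138,0.1,0,0,0,0,0,0.138,0,0,0,0,0,0,0.138,0,0,0,0,0,0,0.138,0,0,0,0,0,0,0.138,0], "squeeze": 35}}

```text
clock: 3.7
position: [0.4514, -0.1765, 0.0825]
ee_rot: [0.998, -0.07, 0.0, 0.0]
ft_force: [-0.6, -1.5, 4.2]
grip_width: 0.133
grasp_force: 38.0
```

Run:
```python
from h import *
plan((.4512,-.1766,.27,-.141),(.5937,.1797,.27,-.1245),(.5937,.1797,.2035,-.1245))
```

```text
t 3.7 p [ 0.4514 -0.1765  0.0825] rpy [ 0.99 -0.14  0.  ] [ 4.e-04 -3.e-04 -1.e+00] F [-0.6 -1.5  4.2] g 0.133 38.0 q [ 0.62  0.21 -0.37  1.99  0.09  0.95 -1.51]
[ 0.02 -0.03  0.04] [-1.000e-04  1.000e-04 -1.875e-01]
[ 0.02 -0.03 -0.91] [ 0.0911 -0.3726 -0.1875]
[ 0.02 -0.03 -0.91] [ 0.0911 -0.3726 -0.121 ]
```

{"fn": "play_rows", "kwargs": {"plan": [0,0,0,0,0,-0.01,0,0,0,0,0,0,-0.03,0,0,0,0,0,0,-0.06,0,0,0,0,0,0,-0.1,0,0,0,0,0,0,-0.14,0,0,0,0,0,0,-0.17,0,0,0,0,0,0,-0.1875,0,0,0,0,0,0,-0.1875,0,0,0,0,0,0,-0.1875,0], "squeeze": 35}}

```text
clock: 4.82
position: [0.4507, -0.1762, 0.2684]
ee_rot: [0.998, -0.07, -0.001, -0.0]
ft_force: [-1.0, 0.2, -1.1]
grip_width: 0.131
grasp_force: 37.2
```

Run:
```python
from h import *
import cv2
plan((.5937,.1797,.27,-.1245),(.5937,.1797,.2035,-.1245))
i=viewer.camera("side")[:,:,::-1]
cv2.imwrite("pics/lift.png",cv2.resize(i[110:350,180:380],None,fx=2.5,fy=2.5,interpolation=cv2.INTER_CUBIC))
```

```text
t 4.83 p [ 0.4507 -0.1762  0.2684] rpy [ 0.99  -0.14  -0.002] [-1.9e-03  8.0e-04 -1.0e+00] F [-1.   0.2 -1.1] g 0.131 37.2 q [ 0.64  0.03 -0.37  1.77  0.01  1.35 -1.44]
[-0.03  0.11 -0.9 ] [ 0.0919 -0.3724 -0.0015]
[-0.03  0.11 -0.9 ] [ 0.092  -0.3723  0.065 ]
```

View pics/lift.png

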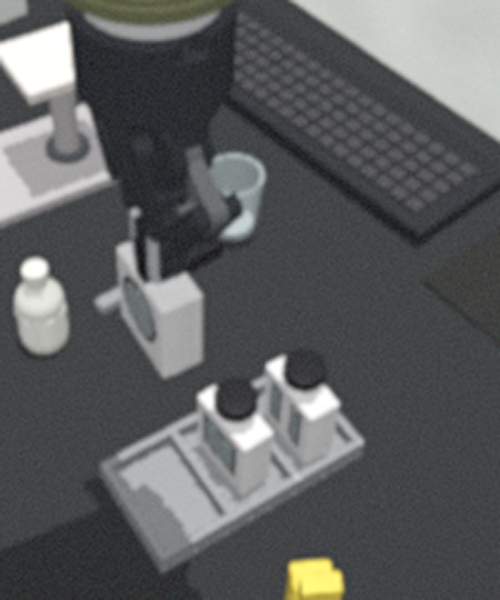

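The side view shows the bay empty and the round-window cassette hanging upright in the fingers at about (155,310). Next is the carry to the platform.

{"fn": "play_rows", "kwargs": {"plan": [0,0,-0.1,0.003,-0.015,0,0,0,0,-0.2,0.012,-0.05,0,0,0,0,-0.3,0.022,-0.09,0,0,0,0,-0.4,0.033,-0.135,0,0,0,0,-0.5,0.044,-0.18,0,0,0,0,-0.6,0.055,-0.225,0,0,0,0,-0.7,0.066,-0.27,0,0,0,0,-0.8,0.077,-0.315,0,0,0,0,-0.9,0.086,-0.35,0,0,0,0,-0.9,0.0911,-0.3726,0,0,0,0,-0.9,0.0911,-0.3726,0,0,0,0,-0.9,0.0911,-0.3726,0,0,0,0,-0.9,0.0911,-0.3726,0,0,0,0,-0.9,0.0911,-0.3726,0,0], "squeeze": 35}}

```text
clock: 6.62
position: [0.5936, 0.1791, 0.27]
ee_rot: [0.998, -0.063, 0.0, 0.0]
ft_force: [0.6, 0.0, -0.5]
grip_width: 0.13
grasp_force: 37.1
```

Run:
```python
from h import *
import cv2
plan((.5937,.1797,.2035,-.1245))
m=viewer.camera_model("wrist"); i=viewer.camera("wrist")[:,:,::-1]
def px(X):
    c=m['R']@np.array(X)+m['t']; n=np.hypot(c[0],c[1]); r=np.arctan2(n,c[2])*m['fx']/n
    return np.array([m['cx']+c[0]*r,m['cy']+c[1]*r])
q=(.53394,.18724,-.1245)
P=[px(x) for x in place(q,[(.06+a*.045,b*.04,.125) for a,b in((1,1),(1,-1),(-1,-1),(-1,1))])]
print(np.round(P,1))
o=cv2.resize(i,None,fx=1.5,fy=1.5,interpolation=cv2.INTER_CUBIC)
cv2.polylines(o,[((np.array(P)+.5)*1.5).astype(int)],True,(0,0,255),1)
cv2.imwrite("pics/wr2.png",o)
```

```text
t 6.62 p [0.5936 0.1791 0.27  ] rpy [ 0.992 -0.125  0.   ] [ 4.e-04 -4.e-04 -1.e+00] F [ 0.6  0.  -0.5] g 0.13 37.1 q [ 0.11  0.38 -0.63  1.41  0.22  1.42 -2.21]
[ 0.02 -0.02 -0.07] [ 0.     -0.0007  0.0665]
[[222.5 140.3]
 [308.9 140.2]
 [305.7 230.7]
 [226.  230.7]]
```

View pics/wr2.png

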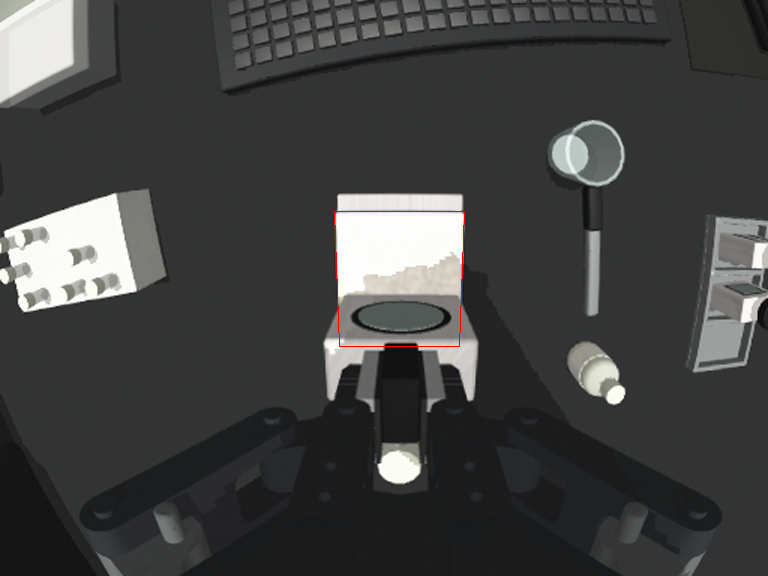

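The wrist view shows the platform edges matching the predicted outline to within about 1 px, with the cassette centred and square on it. I'll lower it now.

{"fn": "play_rows", "kwargs": {"plan": [0,0,0,0,-0.0006,0.02,0,0,0,0,0,-0.0006,0.04,0,0,0,0,0,-0.0006,0.054,0,0,0,0,0,-0.0006,0.062,0,0,0,0,0,-0.0006,0.065,0,0,0,0,0,-0.0006,0.0665,0,0,0,0,0,-0.0006,0.067,0,0,0,0,0,-0.0006,0.0673,0,0,0,0,0,-0.0006,0.0673,0,0,0,0,0,-0.0006,0.0673,0]}}

```text
clock: 7.92
position: [0.5937, 0.1804, 0.2027]
ee_rot: [0.998, -0.062, 0.0, -0.0]
ft_force: [-1.0, 0.1, -0.7]
grip_width: 0.132
grasp_force: 37.2
```

{"fn": "play_rows", "kwargs": {"plan": [0,0,0,0,0.0003,0.0005,0,0,0,0,0,0.0005,0.001,0,0,0,0,0,0.0005,0.001,0,0,0,0,0,0.0005,0.001,0]}}

```text
clock: 8.43
position: [0.5938, 0.1803, 0.2026]
ee_rot: [0.998, -0.062, 0.001, -0.0]
ft_force: [-2.4, -0.1, 6.5]
grip_width: 0.135
grasp_force: 38.4
```

Contact made (6.5 N). Now release and rise.

{"fn": "play_rows", "kwargs": {"plan": [0,0,0,0,0,-0.0007,0.05,0,0,0,0,0,-0.0007,0.15,0,0,0,0,0,-0.0007,0.25,0,0,0,0,0,-0.0007,0.35,0,0,0,0,0,-0.0007,0.45,0,0,0,0,0,-0.0007,0.45,0,0,0,0,0,-0.01,0.45,0,0,0,0,0,-0.03,0.45,0,0,0,0,0,-0.06,0.45,0,0,0,0,0,-0.09,0.45,0,0,0,0,0,-0.09,0.45,0,0,0,0,0,-0.09,0.45]}}

```text
clock: 9.93
position: [0.5935, 0.1799, 0.2919]
ee_rot: [0.998, -0.062, 0.0, 0.0]
ft_force: [0.0, -0.3, -0.4]
grip_width: 0.456
grasp_force: 0.0
```

Run:
```python
from h import *
import cv2
plan((.4843,.1935,.29,-.1245),(.4843,.1935,.19,-.1245),(.4843,.1935,.178,-.1245))
a=viewer.camera("side")[:,:,::-1]; b=viewer.camera("top")[:,:,::-1]
f=lambda i,x,y,w,h:cv2.resize(i[y:y+h,x:x+w],(400,560),interpolation=cv2.INTER_CUBIC)
cv2.imwrite("pics/plc.png",np.hstack([f(a,130,90,100,140),f(b,95,120,100,140)]))
```

```text
t 9.93 p [0.5935 0.1799 0.2919] rpy [ 0.992 -0.124  0.   ] [ 5.e-04 -1.e-04 -1.e+00] F [ 0.  -0.3 -0.4] g 0.456 0.0 q [ 0.11  0.37 -0.64  1.38  0.22  1.47 -2.21]
[ 0.   -0.03 -0.  ] [-1.101e-01  1.000e-04  1.800e-03]
[ 0.   -0.03 -0.  ] [-1.101e-01  1.000e-04  1.018e-01]
[ 0.   -0.03 -0.  ] [-1.101e-01  1.000e-04  1.138e-01]
```

View pics/plc.png

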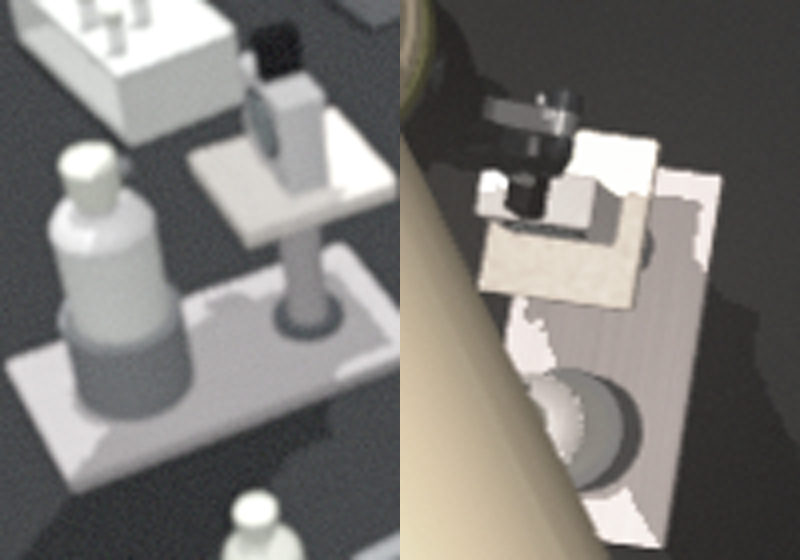

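The side view shows the cassette standing upright at the platform's centre, clear of the fingers, with its round window facing the nozzle. Next I'll move above the cap with the fingers shut.

{"fn": "play_rows", "kwargs": {"plan": [0,0,0,-0.015,0,0,0.3,0,0,0,-0.05,0,0,0.2,0,0,0,-0.09,0,0,0.1,0,0,0,-0.11,0,0,0,0,0,0,-0.11,0,0,0,0,0,0,-0.11,0,0,0,0,0,0,-0.11,0,0.03,0,0,0,0,-0.11,0,0.065,0,0,0,0,-0.11,0,0.09,0,0,0,0,-0.11,0,0.1,0,0,0,0,-0.11,0,0.1,0,0,0,0,-0.11,0,0.1,0], "squeeze": 30}}

```text
clock: 11.52
position: [0.4851, 0.1939, 0.1925]
ee_rot: [0.998, -0.062, 0.001, -0.0]
ft_force: [-0.4, 0.5, 0.0]
grip_width: -0.0
grasp_force: 0.0
```

Run:
```python
from h import *
import cv2
plan((.4843,.1935,.178,-.1245))
m=viewer.camera_model("wrist")
i=viewer.camera("wrist")[:,:,::-1];a=viewer.camera("side")[:,:,::-1]
f=lambda i,x,y,w,h:cv2.resize(i[y:y+h,x:x+w],(400,560),interpolation=cv2.INTER_CUBIC)
cv2.imwrite("pics/cap.png",np.hstack([f(a,120,80,100,140),f(i,180,150,150,210)]))
```

```text
t 11.53 p [0.4851 0.1939 0.1925] rpy [ 0.992 -0.124  0.001] [ 1.3e-03  6.0e-04 -1.0e+00] F [-0.4  0.5  0. ] g -0.0 0.0 q [ 0.15  0.21 -0.69  1.77  0.14  1.21 -2.27]
[-0.04 -0.07 -0.01] [-0.0007  0.0005  0.0145]
```

View pics/cap.png

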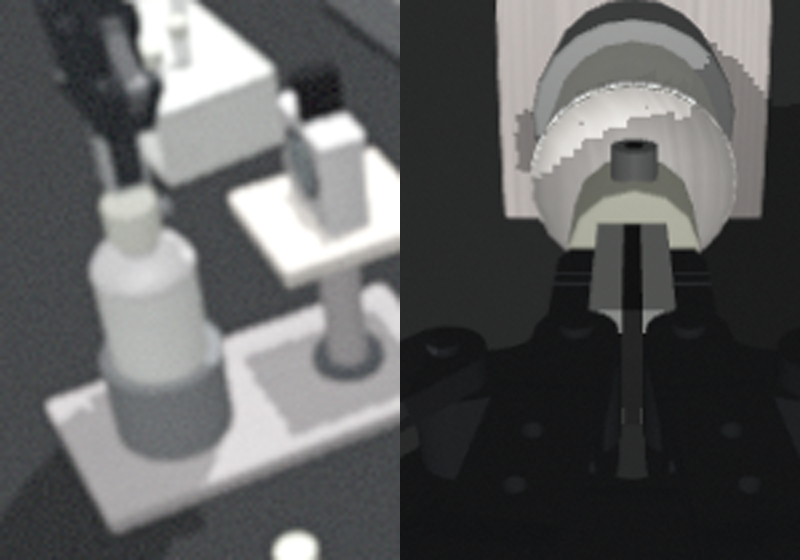

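The wrist view shows the shut fingertips at about (632,225) on the cap's centre line, with the nozzle stub at about (634,160). I'll press stepwise.

{"fn": "play_rows", "kwargs": {"plan": [0,0,0,0,0,0.004,0,0,0,0,0,0,0.007,0,0,0,0,0,0,0.009,0,0,0,0,0,0,0.011,0,0,0,0,0,0,0.0125,0,0,0,0,0,0,0.0125,0]}}

```text
clock: 12.38
position: [0.4845, 0.1936, 0.1793]
ee_rot: [0.998, -0.062, 0.0, 0.0]
ft_force: [-2.8, -1.2, 6.0]
grip_width: -0.001
grasp_force: 3.4
```

{"fn": "play_rows", "kwargs": {"plan": [0,0,0,0,0,0.001,0,0,0,0,0,0,0.002,0,0,0,0,0,0,0.0025,0,0,0,0,0,0,0.0025,0,0,0,0,0,0,0.0025,0]}}

```text
clock: 13.0
position: [0.4846, 0.1936, 0.178]
ee_rot: [0.998, -0.062, 0.001, 0.0]
ft_force: [-6.7, -2.6, 17.1]
grip_width: 0.002
grasp_force: 8.9
```

It bottomed out: 17 N at TCP z 0.178, which is 6 mm of travel. Now rise and return above the cassette.

{"fn": "play_rows", "kwargs": {"plan": [0,0,0,0,0,0,0,0,0,0,0,0,-0.005,0,0,0,0,0,0,-0.012,0,0,0,0,0,0,-0.035,0,0,0,0,0,0,-0.075,0,0,0,0,0,0,-0.115,0,0,0,0,0,0,-0.115,0.2,0,0,0,0.02,0,-0.115,0.45,0,0,0,0.06,0,-0.115,0.45,0,0,0,0.1,0,-0.115,0.45,0,0,0,0.11,0,-0.115,0.45,0,0,0,0.11,0,-0.115,0.45,0,0,0,0.11,0,-0.115,0.45,0,0,0,0.11,0,-0.115,0.45], "squeeze": 35}}

```text
clock: 14.75
position: [0.5928, 0.1803, 0.2919]
ee_rot: [0.998, -0.062, 0.0, 0.0]
ft_force: [-0.4, 0.1, -0.6]
grip_width: 0.453
grasp_force: 0.0
```

Run:
```python
from h import *
plan((.5938,.1803,.2025,-.1245))
```

```text
t 14.75 p [0.5928 0.1803 0.2919] rpy [ 0.992 -0.123  0.001] [ 7.e-04 -3.e-04 -1.e+00] F [-0.4  0.1 -0.6] g 0.453 0.0 q [ 0.12  0.37 -0.65  1.38  0.22  1.47 -2.21]
[ 0.01 -0.04  0.05] [ 0.0009 -0.0001  0.0894]
```

{"fn": "play_rows", "kwargs": {"plan": [0,0,0,0.0008,0,0.03,0.45,0,0,0,0.0008,0,0.06,0.45,0,0,0,0.0008,0,0.08,0.45,0,0,0,0.0008,0,0.0885,0.45,0,0,0,0.0008,0,0.0885,0.45,0,0,0,0.0008,0,0.0885,0.35,0,0,0,0.0008,0,0.0885,0.25,0,0,0,0.0008,0,0.0885,0.15,0,0,0,0.0008,0,0.0885,0.05,0,0,0,0.0008,0,0.0885,0,0,0,0,0.0008,0,0.0885,0,0,0,0,0.0008,0,0.0885,0], "squeeze": 35}}

```text
clock: 16.25
position: [0.5946, 0.18, 0.2035]
ee_rot: [0.998, -0.062, 0.0, -0.0]
ft_force: [-0.1, 0.5, 6.2]
grip_width: 0.134
grasp_force: 36.1
```

{"fn": "play_rows", "kwargs": {"plan": [0,0,0,0,0,-0.008,0,0,0,0,0,0,-0.025,0,0,0,0,0,0,-0.05,0,0,0,0,0,0,-0.067,0,0,0,0,0,0,-0.067,0,0,0,0,0,0,-0.067,0,0,0,0,0,0,-0.067,0]}}

```text
clock: 17.12
position: [0.594, 0.1796, 0.269]
ee_rot: [0.998, -0.062, -0.001, 0.0]
ft_force: [0.3, 0.5, -1.1]
grip_width: 0.131
grasp_force: 35.2
```

Run:
```python
from h import *
plan((.4507,-.1765,.27,-.1),(.4507,-.1765,.082,-.1))
```

```text
t 17.12 p [0.594  0.1796 0.269 ] rpy [ 0.992 -0.124 -0.001] [-1.5e-03 -5.0e-04 -1.0e+00] F [ 0.3  0.5 -1.1] g 0.131 35.2 q [ 0.12  0.38 -0.64  1.41  0.23  1.43 -2.22]
[ 0.04  0.08 -1.41] [-0.0979  0.3711 -0.0006]
[ 0.04  0.08 -1.41] [-0.0977  0.371   0.1874]
```

{"fn": "play_rows", "kwargs": {"plan": [0,0,-0.1,-0.004,0.015,0,0,0,0,-0.2,-0.013,0.05,0,0,0,0,-0.4,-0.024,0.09,0,0,0,0,-0.6,-0.036,0.135,0,0,0,0,-0.8,-0.048,0.18,0,0,0,0,-1,-0.06,0.225,0,0,0,0,-1.2,-0.072,0.27,0,0,0,0,-1.3,-0.083,0.315,0,0,0,0,-1.4,-0.093,0.35,0,0,0,0,-1.4,-0.098,0.371,0,0,0,0,-1.4,-0.098,0.371,0,0,0,0,-1.4,-0.098,0.371,0,0,0,0,-1.4,-0.098,0.371,0,0]}}

```text
clock: 18.75
position: [0.4513, -0.1752, 0.27]
ee_rot: [0.999, -0.049, 0.0, -0.0]
ft_force: [-0.1, -0.0, -0.9]
grip_width: 0.132
grasp_force: 35.2
```

Run:
```python
from h import *
plan((.4505,-.1766,.0845,-.1))
```

```text
t 18.75 p [ 0.4513 -0.1752  0.27  ] rpy [ 0.995 -0.098  0.   ] [ 1.e-04  0.e+00 -1.e+00] F [-0.1 -0.  -0.9] g 0.132 35.2 q [ 0.69  0.03 -0.42  1.76  0.01  1.35 -1.4 ]
[-0.   -0.01  0.09] [-0.0006  0.0015  0.1855]
```

{"fn": "play_rows", "kwargs": {"plan": [0,0,0,-0.0006,0.0015,0.03,0,0,0,0,-0.0006,0.0015,0.07,0,0,0,0,-0.0006,0.0015,0.11,0,0,0,0,-0.0006,0.0015,0.145,0,0,0,0,-0.0006,0.0015,0.17,0,0,0,0,-0.0006,0.0015,0.18,0,0,0,0,-0.0006,0.0015,0.184,0,0,0,0,-0.0006,0.0015,0.1855,0,0,0,0,-0.0006,0.0015,0.1865,0,0,0,0,-0.0006,0.0015,0.187,0,0,0,0,-0.0006,0.0015,0.187,0,0,0,0,-0.0006,0.0015,0.187,0]}}

```text
clock: 20.25
position: [0.4506, -0.1777, 0.0834]
ee_rot: [0.999, -0.05, 0.0, 0.0]
ft_force: [-0.0, 0.2, 2.9]
grip_width: 0.134
grasp_force: 35.7
```

On the floor (force up about 3.8 N). Release and retreat.

{"fn": "play_rows", "kwargs": {"plan": [0,0,0,0,0,0,0.05,0,0,0,0,0,0,0.15,0,0,0,0,0,0,0.25,0,0,0,0,0,0,0.35,0,0,0,0,0,0,0.45,0,0,0,0,0,0,0.5,0,0,0,0,0,-0.015,0.5,0,0,0,0,0,-0.05,0.5,0,0,0,0,0,-0.1,0.5,0,0,0,0,0,-0.15,0.5,0,0,0,-0.05,0.03,-0.16,0.5,0,0,0,-0.08,0.08,-0.16,0.5,0,0,0,-0.08,0.12,-0.16,0.5,0,0,0,-0.08,0.12,-0.16,0.5,0,0,0,-0.08,0.12,-0.16,0.5]}}

```text
clock: 22.12
position: [0.3591, -0.2882, 0.2436]
ee_rot: [0.999, -0.05, 0.0, -0.0]
ft_force: [0.8, 0.5, 0.3]
grip_width: 0.502
grasp_force: 0.0
```

Run:
```python
from h import *
import cv2
plan()
a=viewer.camera("side")[:,:,::-1]
cv2.imwrite("pics/end.png",cv2.resize(a[100:350,110:390],(672,600),interpolation=cv2.INTER_CUBIC))
```

```text
t 22.12 p [ 0.3591 -0.2882  0.2436] rpy [ 0.995 -0.099  0.001] [ 6.e-04  1.e-04 -1.e+00] F [0.8 0.5 0.3] g 0.502 0.0 q [ 0.85 -0.02 -0.27  1.86 -0.01  1.29 -1.09]
```

View pics/end.png

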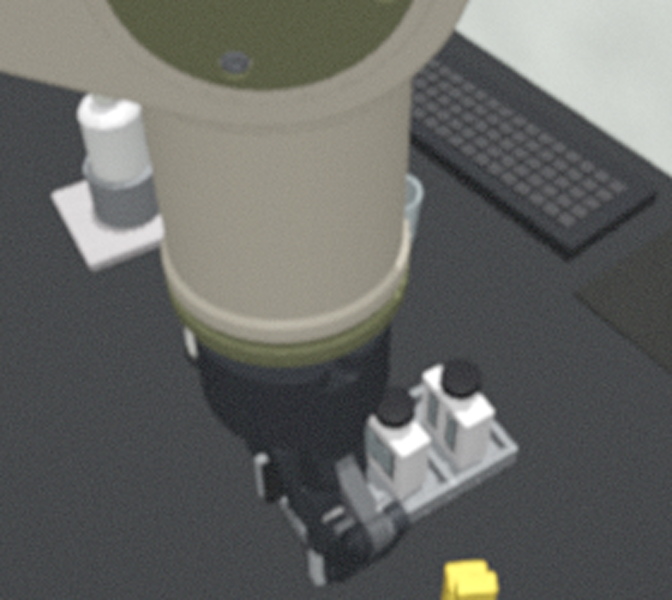

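The arm hides the filter bay at about (340,500) in this view, and my picture allowance is spent. I'll check by comparing the top and wrist images in code.

Run:
```python
from h import *
import cv2
a=cv2.imread("pics/top0.png"); b=viewer.camera("top")[:,:,::-1]
g=lambda i,x,y,w,h:i[y:y+h,x:x+w].mean(2)
for n,(x,y,w,h) in dict(filt=(284,232,40,26),others=(284,182,44,50),cap=(112,216,22,18),platform=(112,150,50,50),marker=(215,165,20,55),reagent=(210,228,25,25),beaker=(205,133,30,30)).items():
    d=np.abs(g(a,x,y,w,h)-g(b,x,y,w,h)); print(n,d.mean().round(1),(d>50).sum())
t=g(b,284,232,40,26)
for r in t[::2,::1]: print(''.join('#' if v>200 else '.' if v>90 else ' ' for v in r))
m=(t>225).astype(np.uint8); ys,xs=np.nonzero(m); print(cv2.minAreaRect(np.c_[xs+284,ys+232].astype(np.float32)))
q=(.4505,-.177,-.1); print("expected",proj(T,place(q,[(s*.013,u*.028,.065) for s,u in((1,1),(1,-1),(-1,-1),(-1,1))])).round(1).tolist())
```

```text
filt 7.4 42
others 0.9 0
cap 0.6 0
platform 0.6 0
marker 1.1 0
reagent 1.0 0
beaker 1.1 0
......................................  
......................................  
......................................  
..........##..........................  
.........##########      .#####......   
.........#########.      .########...   
.........#########.      .########...   
........##########       .#######....   
........##########      .########....   
................... ..  .########....   
....................................    
....................................    
 ...................................    
((304.5304870605469, 244.72560119628906), (24.40536880493164, 11.043153762817383), 6.340191841125488)
expected [[292.4, 236.2], [317.7, 238.9], [316.7, 250.8], [291.2, 248.1]]
```

```bash
python3 -c "
from workcell import manip
print(manip.hand_in())"
```

```text
the job is handed in; nothing more can be done
None
```

The round-window cassette was dusted on the platform with one full press of the nozzle cap and put back upright in its own bay; the final image check shows the cap up again and the other cassettes, reagent, beaker and marker unmoved, and I handed the job in at about 22 s.

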